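# Swap the compounds on the bench rack, then press the label holder home

## Task

On the low bench rack the red polishing bar and the green wax block lie on each other's pads: swap them, so that each lies flat and wholly on the pad of its own colour, and let go of them. Then take the blue label holder out of its wooden stand and push its tongue down behind the lip at the rack's front edge, against the spring strip, until it is fully home, and finish while still holding it pressed home (the screw that keeps it there is put in afterwards). Leave the spirit lamp, the white jar and the roll of black tape where they are.

Things in the scene. Friction and masses are not known exactly. Their poses are not given: they have to be found in the camera images.
- rack: low wooden bench rack, fixed, 170 x 190 mm (x, y), top 36 mm above the bench; origin on the bench under the rack, x to its back, y to the left along its front edge. The 190 mm long aluminium label channel is its front edge, 95 to 112 mm in front of the origin. The bench in front of the channel is clear for about 90 mm
- slot (a point): centre of the mouth of the label slot at the rack's front edge, 36 mm above the bench; axes as the rack. Slot 10 mm wide in x, 72 mm long in y, hard floor 25 mm below this point (the tongue's foot rests on it when home). In front the lip, 4 mm thick, its edge flaring outward from 31 to 38 mm above the bench; behind it the rack's edge, 36 mm high
- spring_strip (a joint): how far the orange strip (36 mm long) in the middle of the slot is pressed down, m: 0 free, its top then 9 mm above the slot's hard floor; about 0.009 with the label holder home. It pushes back with about 3 N at first and 8.4 N when home, and lifts the holder again if it is not held down
- red_pad: red pad on the rack, fixed, 130 x 58 x 3 mm (x, y, z), origin at the centre of its underside (36 mm above the bench), x along its length; the two pads lie side by side, centres 90 mm apart, and may be either way round
- green_pad: dark green pad on the rack, fixed, same size and axes as the red pad
- red_bar_centre (a point): centre of the red polishing bar (dark red, one end wrapped in white), 108 x 35 x 32 mm, 16 mm above its underside, x along its length, z up; starts on the green pad
- green_block_centre (a point): centre of the green wax block, 37 x 53 x 24 mm (its own x, y, z), 12 mm above its underside; starts on the red pad
- label_holder: the label holder as a whole, 60 g; origin at the centre of its tongue's foot, 53 mm below holder_centre, same axes. The white tongue under the blue plate is 6 mm thick in x, 56 mm wide in y, 30 mm long, its last 6 mm thinned to 3 mm and narrowed to 50 mm
- holder_centre (a point): centre of the label holder's blue upright plate (paper ticket on both faces), 12 mm thick in x, 66 mm wide in y, 46 mm high. Starts upright in the stand. Fully home, this point is 28 mm above point slot, x along the slot's x; either way round fits
- stand: dark wooden parking block of the label holder, fixed, 50 x 90 x 26 mm (x, y, z), origin at the centre of its underside; x and y as the holder's. The tongue stands loosely in a slot 20 mm deep
- lamp: bystander: small glass spirit lamp with a black cap, 66 mm wide, 63 mm high, loose, origin at the centre of its underside; leave alone
- jar: bystander: small white jar, 72 mm wide, 66 mm high, loose, origin at the centre of its underside; leave alone
- tape: bystander: roll of black tape lying flat, 60 mm wide, 18 mm high, loose, origin at the centre of its underside; leave alone
Things that resemble listed ones, but are neither listed nor needed, are in the scene too. Of the things that look like the part that bears green_block_centre, the larger one is meant. Leave any yellow look-alike of the part that bears red_bar_centre alone.

How it is judged:
On the way, in this order (a step that is already met when the one before it is completed fails the run):
1. the red bar lies flat on the red pad and the green block on the green pad, both let go (x of red_bar_centre in the frame of red_pad between -0.02 and 0.02 m and y of red_bar_centre in the frame of red_pad between -0.017 and 0.017 m and z of red_bar_centre in the frame of red_pad between 0.015 and 0.023 m and angle between each of red_bar_centre, green_block_centre's own z axis and vertical below 0.12 rad and angle between the x axis of red_bar_centre and the x axis of red_pad, either way round below 0.3 rad and x of green_block_centre in the frame of green_pad between -0.045 and 0.045 m and y of green_block_centre in the frame of green_pad between -0.02 and 0.02 m and z of green_block_centre in the frame of green_pad between 0.011 and 0.019 m and contact force between the fingers and red_bar below 0.1 N and contact force between the fingers and green_block below 0.1 N), for 0.2 s.
2. the label holder is pressed fully home behind the lip (x of holder_centre in the frame of slot between -0.006 and 0.006 m and y of holder_centre in the frame of slot between -0.009 and 0.009 m and z of holder_centre in the frame of slot between 0.026 and 0.03 m and angle between the x axis of holder_centre and the x axis of slot, either way round below 0.12 rad and angle between holder_centre's own z axis and vertical below 0.12 rad and value of joint spring_strip above 0.007 m and contact force between label_holder and rack above 4 N and contact force between the fingers and label_holder above 2 N), for 0.2 s.
At the end, for the whole second after the job is handed in: Red bar flat on the red pad (20 mm along, 17 mm across, 0.3 rad), green block flat on the green pad (45 mm along, 20 mm across); label holder in the slot, upright and in line within 0.12 rad, within 2 mm of fully home, strip pressed over 7 mm, held by the fingers and pressed with over 4 N, at rest (all of step 2 and x of red_bar_centre in the frame of red_pad between -0.02 and 0.02 m and y of red_bar_centre in the frame of red_pad between -0.017 and 0.017 m and z of red_bar_centre in the frame of red_pad between 0.015 and 0.023 m and angle between each of red_bar_centre, green_block_centre's own z axis and vertical below 0.12 rad and angle between the x axis of red_bar_centre and the x axis of red_pad, either way round below 0.3 rad and x of green_block_centre in the frame of green_pad between -0.045 and 0.045 m and y of green_block_centre in the frame of green_pad between -0.02 and 0.02 m and z of green_block_centre in the frame of green_pad between 0.011 and 0.019 m and linear speed of label_holder below 0.01 m/s); the arm keeps its last pose, push and grip.
It fails at once if the spirit lamp is moved more than 30 mm or tipped (distance of lamp from where it was at the start of the episode above 0.03 m or angle between lamp's own z axis and vertical above 0.35 rad).
It fails at once if the white jar is moved more than 30 mm or tipped (distance of jar from where it was at the start of the episode above 0.03 m or angle between jar's own z axis and vertical above 0.35 rad).
It fails at once if the roll of tape is moved more than 30 mm or tipped (distance of tape from where it was at the start of the episode above 0.03 m or angle between tape's own z axis and vertical above 0.35 rad).
It also fails if it takes over 72 s, if anything falls off the work surface, if the arm or the gripper's body presses on something with over 40 N, if the wrist force passes 120 N, or if a joint passes its speed limit or range.

## Robot

A 6-joint arm with a two-finger parallel gripper is mounted at the origin on a cart in front of the work surface, level with it; the furniture and walls round the work are solid. World frame = base frame: x ahead of the robot, y to its left, z up, the work surface at z = 0. Lengths are in m, angles in rad, forces in N, time in s.
With the tool pointing down it reaches from about 0.275 to 0.75 m from the base axis. Payload 10.2 kg.
Tool frame: the origin (TCP) lies where the fingers leave the gripper's body, on its centre line; the fingertips stand 73 mm ahead of it and the grasp point (between the pads) lies 54 mm ahead of it (grip_depth is the distance from the TCP to the grasp point, in m); z points along the fingers, y is the line along which they close (so a half turn about z gives the same grasp; the last joint's range is limited). The gripper opens to 85 mm and grips with 20 to 120 N. Pads are 22 mm wide; open, the fingers measure 114 mm over their backs; the gripper's body (76 mm by 85 mm) begins 54 mm behind the grasp point. The pads swing forward as they close: fully open they stand 13 mm farther back than shut.
Start: joints at [0.898, 0.313, 1.498, -0, 1.331, -0.223], TCP at [0.228, 0.473, 0.304] pointing down, gripper open.
Joint ranges: [-2.94, 2.94], [-0.97, 2.17], [0.19, 2.56], [-1.23, 4.37], [0.02, 3.11], [-2.88, 2.88]. Speed limits (rad/s): [2.39, 2.39, 3.01, 3.14, 3.14, 3.14].

## Interface

Orientations are given as a unit quaternion [x, y, z, w].
In Python, from rig import * gives the robot as it stands.
- The arm moves only by the tool play_rows, never from a script. Its argument "deltas" is a list of rows, each an object with "grip": the opening, from 0 (shut) to 1 (fully open); "slide": the shift along the tool's x, y, z in cm, a list of three; "spin": the turn about the tool's z in rad. A call has 1 to 12 rows; each row shifts and turns the commanded pose from where the row before left it, along the tool's axes as they then stand; what a row does not reach is not made up. A row lasts 1/12 s, in which the tool goes at most 41.7 mm and 7.16 degrees, less where a joint would pass 70% of its speed; a pose out of reach is approached as far as the arm can. A call is refused whole if a number of a shift passes 4.17 or a number of a turn 0.125, either way. A call with a gripper value outside its range is refused whole. The fingers move at their own pace and stop on an object; the grip force is fixed at half the most. Time passes only in rows, so rows that do not move let the fingers close. It gives the time, the measured TCP pose, the force, the opening and the grip force at its end, in the units of the state.
- observe(): the state, without advancing time (a new reading comes with each control period).
- capture(name): name is "scene" or "top" or "wrist"; returns a dict with "pixels" (384x512x3 uint8, red, green, blue), "range_z" (384x512 float32, m along the optical axis (not along the pixel's ray), 0 where there is no reading), "vertical_fov" (degrees; the focal length in pixels is half the picture's height over the tangent of half this angle, whatever the lens; pixels are square), "cx", "cy" (the principal point, pixels), "T" (4x4, takes a point from camera to world coordinates); the wrist camera has in their place "mount" (4x4, takes a point from camera to tool coordinates, whose origin is the TCP and whose axes are the flange's). Camera axes: x right, y up, looking along -z (the intrinsics and any distortion apply to the point x, -y, -z); pixel columns grow to the right and rows downward; lengths in m; the calibration is good to about 2 mm. A picture is of the moment at which its call begins: read the wrist's pose just before it.
- sign_off(): hands the job in; it is judged then, once.
The state is a dict: "time_s": time; "joint_pos": joint angles; "dq": joint speeds; "joint_efforts": joint torques, N m; "tool_pos": TCP position; "tool_rot": TCP orientation; "contact_force": force on the tool from outside, world axes, zero at the start; "ft_torque": the same for the moment, N m; "grip_width": finger opening in m; "gripper_force": force on a finger pad.
Only numpy, scipy, OpenCV 4.12 (cv2) and the standard library are available. Lean on these libraries where they do the work, as an engineer would, in place of code of your own. Each camera call takes 0.05 s, during which the arm holds its last target. There are 200 camera calls.

## Working session

There is one attempt and no reset: what is moved stays moved. The work goes in short steps, Python scripts to look and compute and a tool call to move; the robot and the scene stay as the last step left them, time stands still between calls to the robot, and variables do not carry over. Pictures are saved under pics/ and viewed, at most 10 in all, crops included, and the job is handed in when it is done.

Besides the shell and the picture viewer there is one more tool, called after ">>>" as a command line: name --argument value ..., lists and objects as JSON in quotes. play_rows: Moves the arm, as the interface text tells. Its arguments: {"type":"object","properties":{"deltas":{"type":"array","items":{"type":"object","properties":{"grip":{"type":"number"},"slide":{"type":"array","items":{"type":"number"}},"spin":{"type":"number"}}}}},"required":["deltas"]}

```bash
mkdir -p pics; ls; python3 - <<'E'
from rig import *
import cv2,numpy as np
s=observe();print(s)
for n in("scene","top"):
    c=capture(n);np.savez(n+".npz",**c)
    cv2.imwrite(f"pics/{n}0.png",c["pixels"][:,:,::-1]);print(n,c["vertical_fov"],c["cx"],c["cy"],c["T"],[k for k in c])
E
```

```text
pics
{'time_s': 0.0, 'joint_pos': array([ 8.97594556e-01,  3.13453589e-01,  1.49844435e+00,  3.41284117e-06,
        1.33099366e+00, -2.23416180e-01]), 'dq': array([-0.00097872,  0.00261933,  0.00050643,  0.0012204 , -0.00055   ,
       -0.00018259]), 'joint_efforts': array([-9.48488305e-04, -4.12273800e+01, -2.59738147e+01, -2.78808184e-04,
        4.39268129e-03, -2.09714938e-05]), 'tool_pos': array([0.22816748, 0.47264192, 0.30333044]), 'tool_rot': array([ 2.23002207e-01,  9.74817723e-01, -5.84575804e-04, -2.83003160e-04]), 'contact_force': array([-0.61664838, -1.13199207,  0.16213044]), 'ft_torque': array([-0.0143497 , -0.03641585,  0.03615685]), 'gripper_force': 0.0, 'grip_width': 0.0857026399952542}
scene 53.61134530192251 259.28229272998675 187.7871199192865 [[ 0.91528568  0.17484466 -0.3628794   0.1423066 ]
 [-0.4026933   0.4184296  -0.81409753 -0.56626597]
 [ 0.00949887  0.89126091  0.45339139  0.53075537]
 [ 0.          0.          0.          1.        ]] ['pixels', 'range_z', 'vertical_fov', 'cx', 'cy', 'T']
top 54.29887281761079 258.1325329758342 185.47425828122937 [[-0.00265184  0.99793897 -0.06411541  0.46268645]
 [-0.999318   -0.00500602 -0.03658512  0.24478544]
 [-0.03683068  0.06397467  0.99727165  0.93316511]
 [ 0.          0.          0.          1.        ]] ['pixels', 'range_z', 'vertical_fov', 'cx', 'cy', 'T']
```

View pics/top0.png

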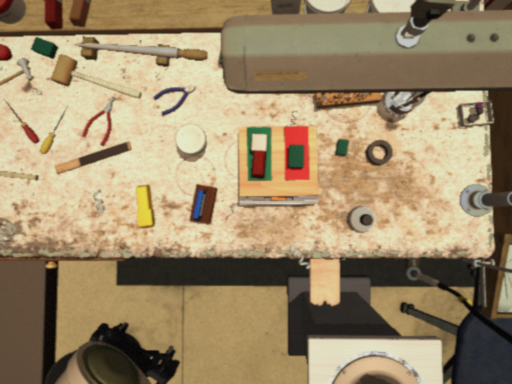

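View pics/scene0.png

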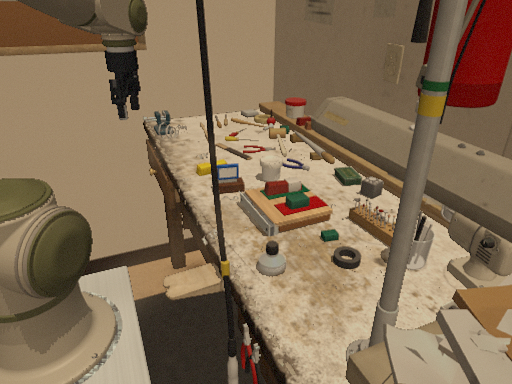

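The top view shows the rack at (278,165): the red bar at (259,157) on the green pad, which is on the left, and the green block at (296,157) on the red pad. The holder is in its stand at (204,204), the jar at (191,140), the lamp at (362,219) and the tape at (378,152). The small green decoy is at (342,147). Next I measure.

```bash
cat > h.py <<'E'
import numpy as np,cv2
from scipy.spatial.transform import Rotation as R
def toolT(s):
    T=np.eye(4);T[:3,:3]=R.from_quat(s["tool_rot"]).as_matrix();T[:3,3]=s["tool_pos"];return T
def ray(c,uv,T,z):
    f=192/np.tan(np.radians(float(c["vertical_fov"]))/2)
    uv=np.atleast_2d(uv).astype(float)
    d=np.c_[(uv[:,0]-c["cx"])/f,-(uv[:,1]-c["cy"])/f,-np.ones(len(uv))]@T[:3,:3].T
    o=T[:3,3];return o+d*((z-o[2])/d[:,2])[:,None]
def cloud(c,T):
    f=192/np.tan(np.radians(float(c["vertical_fov"]))/2)
    v,u=np.mgrid[:384,:512];r=c["range_z"]
    p=np.stack([(u-c["cx"])/f*r,-(v-c["cy"])/f*r,-r],-1)
    return p@T[:3,:3].T+T[:3,3]
def blob(mask,roi):
    m=np.zeros(mask.shape,np.uint8);x0,y0,x1,y1=roi;m[y0:y1,x0:x1]=mask[y0:y1,x0:x1]
    n,l,st,ce=cv2.connectedComponentsWithStats(m)
    return l==1+np.argmax(st[1:,4])
def rect(P):
    # centre, (long, short), angle of long axis (world), from xy points
    (cx,cy),(w,h),a=cv2.minAreaRect((P[:,:2]*1000).astype(np.float32));
    if w<h:w,h,a=h,w,a+90
    a=(a+90)%180-90
    return np.round([cx,cy,w,h],1),round(a,1)
E
python3 - <<'E'
from h import *
c=dict(np.load("top.npz"));T=c["T"];X=cloud(c,T)
hsv=cv2.cvtColor(c["pixels"],cv2.COLOR_RGB2HSV).astype(int);H,S,V=hsv[...,0],hsv[...,1],hsv[...,2]
for n,p in dict(bench=(220,225),rackfront=(278,190),bar=(259,163),wrap=(260,142),blk=(296,157),redpad=(297,135),grpad=(250,172),holder=(204,204),stand=(211,192),jar=(191,140),lamp=(366,219),tape=(378,142),dec=(342,147)).items():
    print(n,hsv[p[1],p[0]],np.round(X[p[1],p[0]],3),np.round(ray(c,p,T,0.0)[0],3))
red=((H<6)|(H>174))&(S>150);green=(H>50)&(H<95)&(S>90)
def do(n,m,roi,z):
    b=blob(m,roi);v,u=np.where(b);print(n,len(v),rect(ray(c,np.c_[u,v],T,z)),"medz",round(np.median(X[b][:,2]),3))
R0=(236,120,322,210)
do("redpad",red&(V>170),R0,.039)
do("bar",red&(V<170),R0,.071)
do("greenall",green,(240,120,275,190),.039)
do("blk",green,(285,135,308,175),.063)
do("dec",green,(325,130,355,165),.02)
do("holder",(H>100)&(H<125)&(S>120),(185,180,220,225),.078)
do("stand",V<110,(185,180,220,225),.026)
do("wood",X[...,2]>.025,R0,.036)
E
```

```text
bench [ 19  69 228] [ 0.424  0.374 -0.001] [0.424 0.374 0.   ]
rackfront [ 18 126 228] [0.509 0.23  0.037] [0.511 0.229 0.   ]
bar [  2 208 141] [0.571 0.274 0.068] [0.579 0.277 0.   ]
wrap [ 22  51 230] [0.62  0.272 0.07 ] [0.632 0.274 0.   ]
blk [ 70 135  81] [0.584 0.188 0.065] [0.594 0.184 0.   ]
redpad [  1 196 224] [0.641 0.184 0.04 ] [0.649 0.181 0.   ]
grpad [ 70 148  86] [0.553 0.297 0.04 ] [0.557 0.299 0.   ]
holder [  9 113  77] [0.476 0.408 0.039] [0.477 0.415 0.   ]
stand [  9 180  95] [0.506 0.393 0.025] [0.507 0.397 0.   ]
jar [ 31  39 230] [0.627 0.435 0.064] [0.639 0.449 0.   ]
lamp [16 86 80] [0.44  0.029 0.063] [0.439 0.014 0.   ]
tape [14 77 93] [ 0.626 -0.015  0.018] [ 0.63 -0.02  0.  ]
dec [ 69 131  82] [0.615 0.073 0.018] [0.618 0.069 0.   ]
redpad 805 (array([599.3, 185.3, 128.2,  55. ]), -0.4) medz 0.039
bar 297 (array([568.4, 276.2,  60.7,  27.1]), -3.4) medz 0.068
greenall 484 (array([598.7, 275.3, 126.3,  53.1]), -0.1) medz 0.039
blk 269 (array([587.1, 189.3,  47. ,  30.3]), -0.5) medz 0.063
dec 118 (array([615. ,  73.9,  34.1,  20.2]), -8.9) medz 0.017
holder 144 (array([475.4, 413.4,  65.1,  14.1]), -11.0) medz 0.082
stand 595 (array([476. , 411.9,  88.4,  49.6]), -10.9) medz 0.026
wood 6014 (array([570.4, 229. , 189.7, 188.8]), -90.0) medz 0.037
```

>>> play_rows --deltas '[{"grip": 0.8,"slide": [0,0,0],"spin": -0.1125},{"grip": 0.8,"slide": [0,0,0],"spin": -0.1125},{"grip": 0.8,"slide": [0,0,0],"spin": -0.1125},{"grip": 0.8,"slide": [0,0,0],"spin": -0.1125},{"grip": 0.8,"slide": [-3.0,-2.2,0],"spin": 0},{"grip": 0.8,"slide": [-3.0,-2.2,0],"spin": 0},{"grip": 0.8,"slide": [-3.0,-2.2,0],"spin": 0},{"grip": 0.8,"slide": [-3.0,-2.2,0],"spin": 0},{"grip": 0.8,"slide": [-3.0,-2.2,0],"spin": 0},{"grip": 0.8,"slide": [-3.0,-2.2,0],"spin": 0},{"grip": 0.8,"slide": [-3.0,-2.2,0],"spin": 0},{"grip": 0.8,"slide": [-3.0,-2.2,0],"spin": 0}]'

```text
time_s: 1.1
tool_pos: [0.4695, 0.2954, 0.3036]
tool_rot: [-0.0, 1.0, -0.0, -0.0]
contact_force: [-0.5, 0.6, -0.3]
grip_width: 0.0686
gripper_force: 0.0
```

>>> play_rows --deltas '[{"grip": 0.8,"slide": [-3.0,-2.2,0],"spin": 0},{"grip": 0.8,"slide": [-3.0,-2.2,0],"spin": 0},{"grip": 0.8,"slide": [0,0,0],"spin": 0},{"grip": 0.8,"slide": [0,0,0],"spin": 0}]'

```text
time_s: 1.43
tool_pos: [0.5292, 0.2516, 0.303]
tool_rot: [0.001, 1.0, -0.0, -0.001]
contact_force: [-0.1, 0.1, 0.1]
grip_width: 0.0681
gripper_force: 0.0
```

```bash
python3 - <<'E'
from rig import *
from h import *
s=observe();print(s["tool_pos"],s["tool_rot"],s["grip_width"])
c=capture("wrist");c["Tw"]=toolT(s)@c["mount"];np.savez("w1.npz",**c)
print(c["mount"],c["vertical_fov"],c["cx"],c["cy"])
cv2.imwrite("pics/w1.png",c["pixels"][:,:,::-1])
E
```

```text
[0.5292164  0.2516359  0.30298585] [ 1.20752168e-03  9.99998991e-01 -1.35390885e-04 -7.35646665e-04] 0.06809807351634324
[[-6.46021286e-04  9.59245696e-01  2.82572606e-01  7.07306476e-02]
 [ 9.99999757e-01  5.45767332e-04  4.33503327e-04  5.50938686e-04]
 [ 2.61617303e-04  2.82572818e-01 -9.59245815e-01 -7.09982516e-02]
 [ 0.00000000e+00  0.00000000e+00  0.00000000e+00  1.00000000e+00]] 69.98882478469523 255.09081262247767 194.15473475443804
```

View pics/w1.png

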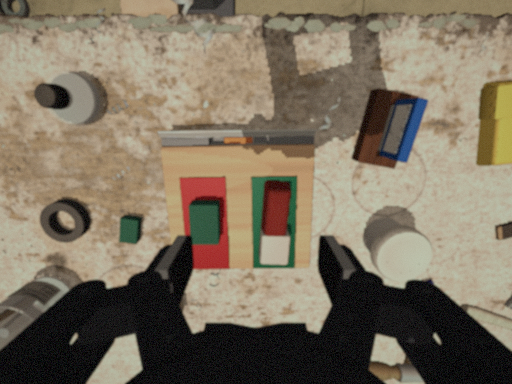

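The wrist view shows the block at (206,222), the bar at (275,215), the channel with its orange strip at (235,140) and the holder at (402,128).

```bash
python3 - <<'E'
from h import *
c=dict(np.load("w1.npz"));T=c["Tw"];X=cloud(c,T)
hsv=cv2.cvtColor(c["pixels"],cv2.COLOR_RGB2HSV).astype(int);H,S,V=hsv[...,0],hsv[...,1],hsv[...,2]
red=((H<6)|(H>174))&(S>150);green=(H>50)&(H<95)&(S>90)
z=X[...,2]
def do(n,m,roi,zz):
    b=blob(m,roi);v,u=np.where(b);print(n,len(v),rect(ray(c,np.c_[u,v],T,zz)),"cloud",rect(X[b]),"medz",round(np.median(X[b][:,2]),3),u.min(),u.max(),v.min(),v.max())
R0=(155,120,320,275)
do("redpad",red&(z<.05),(170,170,235,275),.039)
do("greenpad",green&(z<.05),(245,170,305,275),.039)
do("blk",(z>.056)&(z<.07),(170,170,235,275),.063)
do("bar",(z>.062)&(z<.08),(245,170,305,275),.071)
do("strip",(H>5)&(H<16)&(S>200),(200,125,270,155),.02)
do("holder",(z>.065)&(z<.1),(360,80,440,170),.082)
for r in range(122,156,2):
    print(r,[(list(np.round(X[r,u]*1000).astype(int)),list(hsv[r,u])) for u in(180,215,235)])
E
```

```text
redpad 2253 (array([598.7, 186.2, 128.3,  56.1]), 0.5) cloud (array([598.4, 186.4, 127.6,  56.2]), 0.7) medz 0.04 180 228 177 268
greenpad 1247 (array([597.3, 276.2, 125.8,  54.4]), 0.3) cloud (array([597. , 276.2, 126.1,  54.3]), 0.3) medz 0.04 253 295 177 266
blk 1203 (array([587.5, 189.8,  54.1,  36.4]), -0.7) cloud (array([588.4, 189.3,  52.5,  35.9]), -0.6) medz 0.064 189 219 203 244
bar 1920 (array([589.3, 277.2,  98.7,  34.8]), -3.1) cloud (array([591.3, 277.9,  97.9,  35.3]), -3.5) medz 0.069 260 290 188 264
strip 1 (array([491.8, 241.8,   0. ,   0. ]), 0.0) cloud (array([491.7, 241.8,   0. ,   0. ]), 0.0) medz 0.021 247 247 141 141
holder 1258 (array([475.6, 410.8,  65.5,  21.3]), -10.7) cloud (array([476.3, 415. ,  66. ,  13.4]), -10.7) medz 0.082 390 428 98 162
122 [([np.int64(469), np.int64(153), np.int64(1)], [np.int64(18), np.int64(65), np.int64(180)]), ([np.int64(469), np.int64(199), np.int64(1)], [np.int64(15), np.int64(61), np.int64(164)]), ([np.int64(469), np.int64(226), np.int64(1)], [np.int64(17), np.int64(58), np.int64(159)])]
124 [([np.int64(471), np.int64(153),
[... 3802 characters left out ...]
4(17), np.int64(103), np.int64(184)]), ([np.int64(501), np.int64(228), np.int64(37)], [np.int64(18), np.int64(97), np.int64(186)])]
152 [([np.int64(503), np.int64(160), np.int64(36)], [np.int64(19), np.int64(91), np.int64(188)]), ([np.int64(503), np.int64(203), np.int64(36)], [np.int64(17), np.int64(99), np.int64(185)]), ([np.int64(503), np.int64(227), np.int64(38)], [np.int64(18), np.int64(98), np.int64(187)])]
154 [([np.int64(506), np.int64(160), np.int64(37)], [np.int64(20), np.int64(90), np.int64(188)]), ([np.int64(506), np.int64(203), np.int64(37)], [np.int64(17), np.int64(101), np.int64(184)]), ([np.int64(506), np.int64(227), np.int64(37)], [np.int64(18), np.int64(95), np.int64(187)])]
```

>>> play_rows --deltas '[{"grip": 0.8,"slide": [-2.0,-2.1,1.5],"spin": 0},{"grip": 0.8,"slide": [-2.0,-2.1,1.5],"spin": 0},{"grip": 0.8,"slide": [-1.9,-2.0,1.5],"spin": 0},{"grip": 0.8,"slide": [0,0,3],"spin": 0},{"grip": 0.8,"slide": [0,0,3],"spin": 0},{"grip": 0.8,"slide": [0,0,3],"spin": 0},{"grip": 0.8,"slide": [0,0,3],"spin": 0},{"grip": 0.8,"slide": [0,0,1.2],"spin": 0},{"grip": 0.8,"slide": [0,0,1],"spin": 0},{"grip": 0.8,"slide": [0,0,0],"spin": 0},{"grip": 0.8,"slide": [0,0,0],"spin": 0}]'

```text
time_s: 2.4
tool_pos: [0.5876, 0.1914, 0.1182]
tool_rot: [-0.0, 1.0, 0.0, 0.001]
contact_force: [0.2, 0.1, 0.7]
grip_width: 0.0682
gripper_force: 0.0
```

>>> play_rows --deltas '[{"grip": 0.2,"slide": [0,0,0],"spin": 0},{"grip": 0.2,"slide": [0,0,0],"spin": 0},{"grip": 0.2,"slide": [0,0,0],"spin": 0},{"grip": 0.2,"slide": [0,0,0],"spin": 0},{"grip": 0.2,"slide": [0,0,0],"spin": 0},{"grip": 0.2,"slide": [0,0,0],"spin": 0}]'

```text
time_s: 2.9
tool_pos: [0.588, 0.191, 0.1185]
tool_rot: [-0.0, 1.0, 0.0, 0.001]
contact_force: [-1.2, 0.9, 7.3]
grip_width: 0.0354
gripper_force: 61.8
```

>>> play_rows --deltas '[{"grip": 0.2,"slide": [0,0,-2],"spin": 0},{"grip": 0.2,"slide": [0,0,-3.5],"spin": 0},{"grip": 0.2,"slide": [0.5,0,-3.5],"spin": 0},{"grip": 0.2,"slide": [3.3,0.2,0],"spin": 0},{"grip": 0.2,"slide": [3.3,0.2,0],"spin": 0},{"grip": 0.2,"slide": [3.3,0.2,0],"spin": 0},{"grip": 0.2,"slide": [3.3,0.2,0],"spin": 0},{"grip": 0.2,"slide": [3.1,0.2,0],"spin": 0},{"grip": 0.2,"slide": [0,0,3.5],"spin": 0},{"grip": 0.2,"slide": [0,0,3.5],"spin": 0},{"grip": 0.2,"slide": [0,0,3.0],"spin": 0},{"grip": 0.2,"slide": [0,0,1.5],"spin": 0}]'

```text
time_s: 3.9
tool_pos: [0.4181, 0.2006, 0.0896]
tool_rot: [-0.0, 1.0, -0.0, -0.001]
contact_force: [-0.1, 0.6, -0.5]
grip_width: 0.0357
gripper_force: 60.9
```

>>> play_rows --deltas '[{"grip": 0.2,"slide": [0,0,0.8],"spin": 0},{"grip": 0.2,"slide": [0,0,0.5],"spin": 0},{"grip": 0.2,"slide": [0,0,0],"spin": 0}]'

```text
time_s: 4.15
tool_pos: [0.4197, 0.2009, 0.0799]
tool_rot: [-0.0, 1.0, 0.0, 0.0]
contact_force: [0.4, 0.2, -0.6]
grip_width: 0.0357
gripper_force: 60.9
```

>>> play_rows --deltas '[{"grip": 0.8,"slide": [0,0,0.1],"spin": 0},{"grip": 0.8,"slide": [0,0,0],"spin": 0},{"grip": 0.8,"slide": [0,0,0],"spin": 0},{"grip": 0.8,"slide": [0,0,0],"spin": 0},{"grip": 0.8,"slide": [0,0,-2],"spin": 0},{"grip": 0.8,"slide": [0,0,-3.5],"spin": 0},{"grip": 0.8,"slide": [0,0,-3.5],"spin": 0},{"grip": 0.8,"slide": [-3.4,1.5,-1.5],"spin": 0},{"grip": 0.8,"slide": [-3.4,1.5,0],"spin": 0},{"grip": 0.8,"slide": [-3.4,1.5,0],"spin": 0},{"grip": 0.8,"slide": [-3.4,1.5,0],"spin": 0.028},{"grip": 0.8,"slide": [-3.4,1.5,0],"spin": 0.03}]'

```text
time_s: 5.15
tool_pos: [0.591, 0.2757, 0.1832]
tool_rot: [0.029, 1.0, 0.0, 0.0]
contact_force: [0.1, -0.4, -0.1]
grip_width: 0.0684
gripper_force: 0.0
```

>>> play_rows --deltas '[{"grip": 0.8,"slide": [0,0,0],"spin": 0},{"grip": 0.8,"slide": [0,0,0],"spin": 0}]'

```text
time_s: 5.32
tool_pos: [0.5904, 0.2751, 0.1817]
tool_rot: [0.029, 1.0, -0.0, -0.0]
contact_force: [0.6, 0.3, -0.4]
grip_width: 0.0683
gripper_force: 0.0
```

```bash
python3 - <<'E'
from rig import *
from h import *
s=observe();print(s["tool_pos"],R.from_quat(s["tool_rot"]).as_matrix()[:2,1])
c=capture("top");np.savez("top2.npz",**c);cv2.imwrite("pics/top2.png",c["pixels"][:,:,::-1])
c=capture("wrist");c["Tw"]=T=toolT(s)@c["mount"];np.savez("w2.npz",**c)
cv2.imwrite("pics/w2.png",c["pixels"][:,:,::-1])
E
```

```text
[0.59038779 0.27513021 0.1817266 ] [0.05753189 0.99834362]
```

View pics/w2.png

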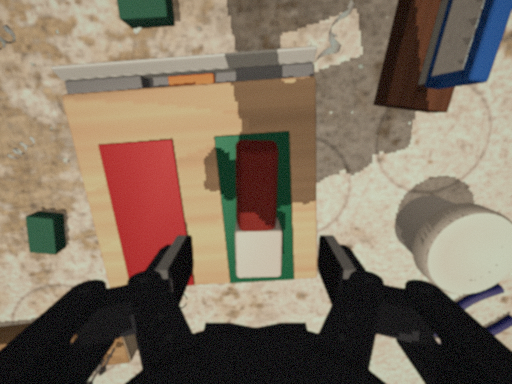

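The wrist view shows the whole bar at (258,210), the slot's strip at (191,79) and the block on the bench at (147,10). I measure the bar and the slot here.

```bash
python3 - <<'E'
from h import *
c=dict(np.load("w2.npz"));T=c["Tw"];X=cloud(c,T)
hsv=cv2.cvtColor(c["pixels"],cv2.COLOR_RGB2HSV).astype(int);H,S,V=hsv[...,0],hsv[...,1],hsv[...,2]
z=X[...,2]
def do(n,m,roi,zz):
    b=blob(m,roi);v,u=np.where(b);print(n,len(v),rect(ray(c,np.c_[u,v],T,zz)),"cloud",rect(X[b]),"medz",round(np.median(X[b][:,2]),3))
do("bar",(z>.062)&(z<.08),(215,120,300,290),.071)
do("strip",(H>5)&(H<20)&(S>170),(155,65,225,95),.02)
do("chan",(z>.005)&(z<.031),(50,50,330,92),.036)
m=(z>.005)&(z<.031)&(X[...,0]<.51)&(X[...,0]>.48)&(X[...,1]>.13)&(X[...,1]<.335)
deep=(z<.0165)&m
v,u=np.where(deep);P=X[deep];print("deep y range",np.percentile(P[:,1],[1,50,99]),"x",np.percentile(P[:,0],[2,50,98]),np.median(P[:,2]))
for u in (100,165,191,225,290):
    col=X[45:100,u]; print(u,[tuple(np.round(q*1000).astype(int)[[0,2]].tolist()) for q in col[::2] if q[0]>.47 and q[0]<.506], round(X[80,u,1],3))
# slot gap ends along row 78
print([(u,int(X[78,u,1]*1000),int(X[78,u,2]*1000)) for u in range(130,256,4)])
E
```

```text
bar 5261 (array([590.5, 278.1,  96.5,  34.2]), -3.3) cloud (array([592. , 277.9,  97.9,  35.2]), -2.7) medz 0.069
strip 8 (array([493.6, 228.5,   5.5,   0. ]), 86.7) cloud (array([4.936e+02, 2.287e+02, 5.600e+00, 2.000e-01]), 84.8) medz 0.02
chan 3493 (array([491.3, 232.3, 182.5,  10.7]), -89.4) cloud (array([490.6, 230.3, 189.9,  10.9]), -89.3) medz 0.028
deep y range [0.19432986 0.22691546 0.33110152] x [0.48621587 0.48955852 0.49399473] 0.011763043399698511
100 [(470, 1), (479, 40), (480, 39), (481, 38), (482, 37), (483, 35), (485, 35), (486, 34), (487, 32), (488, 29), (489, 28), (491, 29), (492, 28), (493, 28), (495, 28), (496, 29), (499, 37), (500, 36), (501, 36), (503, 38)] 0.163
165 [(470, 0), (479, 39), (480, 40), (481, 37), (482, 37), (483, 35), (485, 34), (486, 33), (487, 30), (487, 20), (487, 11), (488, 10), (490, 11), (491, 11), (493, 11), (497, 35), (499, 38), (500, 36), (501, 37), (503, 37), (504, 37), (506, 37)] 0.207
191 [(479, 40), (480, 39), (481, 38), (482, 36), (483, 36), (484, 33), (486, 33), (487, 31), (486, 19), (488, 19), (489, 20), (491, 22), (492, 21), (494,
[... 405 characters left out ...]
, 35), (484, 33), (485, 31), (486, 28), (488, 28), (489, 29), (491, 29), (492, 29), (493, 29), (495, 27), (497, 38), (498, 36), (500, 37), (501, 37), (503, 37), (504, 36), (505, 36)] 0.307
[(130, 186, 28), (134, 189, 29), (138, 192, 28), (142, 194, 25), (146, 194, 16), (150, 196, 12), (154, 199, 11), (158, 202, 12), (162, 205, 12), (166, 208, 11), (170, 214, 20), (174, 217, 19), (178, 220, 20), (182, 223, 20), (186, 227, 20), (190, 230, 20), (194, 233, 20), (198, 236, 20), (202, 239, 21), (206, 242, 19), (210, 245, 19), (214, 248, 17), (218, 251, 11), (222, 254, 12), (226, 257, 9), (230, 260, 10), (234, 264, 11), (238, 268, 28), (242, 271, 29), (246, 274, 28), (250, 277, 28), (254, 280, 27)]
```

>>> play_rows --deltas '[{"grip": 0.8,"slide": [-0.1,0.3,2.5],"spin": 0},{"grip": 0.8,"slide": [0,0,2.4],"spin": 0},{"grip": 0.8,"slide": [0,0,1.3],"spin": 0},{"grip": 0.8,"slide": [0,0,0.2],"spin": 0},{"grip": 0.8,"slide": [0,0,0],"spin": 0},{"grip": 0.2,"slide": [0,0,0],"spin": 0},{"grip": 0.2,"slide": [0,0,0],"spin": 0},{"grip": 0.2,"slide": [0,0,0],"spin": 0},{"grip": 0.2,"slide": [0,0,0],"spin": 0},{"grip": 0.2,"slide": [0,0,0],"spin": 0},{"grip": 0.2,"slide": [0,0,0],"spin": 0}]'

```text
time_s: 6.33
tool_pos: [0.5914, 0.278, 0.1205]
tool_rot: [0.029, 1.0, 0.0, 0.001]
contact_force: [-0.9, -0.4, 6.8]
grip_width: 0.0286
gripper_force: 59.6
```

>>> play_rows --deltas '[{"grip": 0.2,"slide": [0,0,0],"spin": 0},{"grip": 0.2,"slide": [0,0,-1],"spin": 0},{"grip": 0.2,"slide": [0,0,-2],"spin": 0},{"grip": 0.2,"slide": [0,0,-2],"spin": 0},{"grip": 0.2,"slide": [0,0,0],"spin": 0}]'

```text
time_s: 6.75
tool_pos: [0.5921, 0.2783, 0.1736]
tool_rot: [0.029, 1.0, 0.001, 0.003]
contact_force: [0.6, -0.0, -1.1]
grip_width: 0.0283
gripper_force: 59.3
```

```bash
python3 - <<'E'
from rig import *
from h import *
s=observe();print(s["tool_pos"],s["grip_width"],s["gripper_force"])
c=capture("wrist");c["Tw"]=T=toolT(s)@c["mount"];np.savez("w3.npz",**c)
cv2.imwrite("pics/w3.png",c["pixels"][:,:,::-1])
E
```

```text
[0.59214986 0.27826779 0.17364089] 0.028349123887611197 59.333327930944506
```

View pics/w3.png

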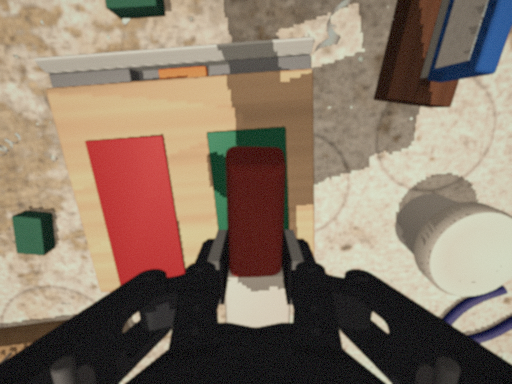

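```bash
python3 - <<'E'
from h import *
c=dict(np.load("w3.npz"));T=c["Tw"];X=cloud(c,T)
hsv=cv2.cvtColor(c["pixels"],cv2.COLOR_RGB2HSV).astype(int)
P=X[160:235,240:272].reshape(-1,3);A=np.c_[P[:,:2]-P[:,:2].mean(0),np.ones(len(P))]
print(np.linalg.lstsq(A,P[:,2],rcond=None)[0])
for v in range(142,176,2):print(v,np.round(X[v,256]*1000),hsv[v,256])
for v in(265,285,300):print(np.round(X[v,256]*1000))
E
```

```text
[-0.15375879 -0.07209255  0.12369812]
142 [543. 283.  40.] [ 77 177  65]
144 [544. 283.  40.] [ 74 176  61]
146 [545. 282.  41.] [ 31 105  51]
148 [540. 283.  97.] [  4 147  71]
150 [541. 282.  99.] [  4 161  68]
152 [541. 282. 103.] [179 180  68]
154 [542. 282. 107.] [  2 199  64]
156 [542. 282. 110.] [  4 219  64]
158 [543. 282. 111.] [  5 180  65]
160 [543. 282. 114.] [  3 151  71]
162 [544. 282. 117.] [  4 181  69]
164 [544. 282. 119.] [  3 186  74]
166 [545. 282. 122.] [  3 156  85]
168 [546. 282. 122.] [  1 185  80]
170 [546. 282. 123.] [  3 201  81]
172 [547. 282. 124.] [  2 197  79]
174 [548. 282. 124.] [  2 162  88]
[595. 279. 122.]
[607. 279. 122.]
[616. 278. 122.]
```

>>> play_rows --deltas '[{"grip": 0.2,"slide": [0,0,0],"spin": -0.058},{"grip": 0.2,"slide": [-0.2,-2.2,0],"spin": 0},{"grip": 0.2,"slide": [-0.2,-3.5,0],"spin": 0},{"grip": 0.2,"slide": [0,-3.5,0],"spin": 0},{"grip": 0.2,"slide": [0,0,0],"spin": 0},{"grip": 0.2,"slide": [0,0,2.5],"spin": 0},{"grip": 0.2,"slide": [0,0,1.8],"spin": 0},{"grip": 0.2,"slide": [0,0,0.6],"spin": 0},{"grip": 0.2,"slide": [0,0,0.2],"spin": 0},{"grip": 0.2,"slide": [0,0,0],"spin": 0},{"grip": 0.2,"slide": [0,0,0],"spin": 0}]'

```text
time_s: 7.72
tool_pos: [0.5942, 0.1859, 0.1199]
tool_rot: [-0.0, 1.0, -0.0, -0.001]
contact_force: [-12.7, -4.4, 23.8]
grip_width: 0.0281
gripper_force: 68.1
```

>>> play_rows --deltas '[{"grip": 0.2,"slide": [0,0,-0.1],"spin": 0},{"grip": 0.8,"slide": [0,0,0],"spin": 0},{"grip": 0.8,"slide": [0,0,0],"spin": 0},{"grip": 0.8,"slide": [0,0,0],"spin": 0},{"grip": 0.8,"slide": [0,0,0],"spin": 0},{"grip": 0.8,"slide": [0,0,-2.5],"spin": 0},{"grip": 0.8,"slide": [0,0,-3.5],"spin": 0},{"grip": 0.8,"slide": [2,0,-2.0],"spin": 0},{"grip": 0.8,"slide": [3.8,0.4,0],"spin": 0},{"grip": 0.8,"slide": [3.9,0.4,0],"spin": 0},{"grip": 0.8,"slide": [3.9,0.4,0],"spin": 0},{"grip": 0.8,"slide": [3.8,0.3,0],"spin": 0}]'

```text
time_s: 8.72
tool_pos: [0.4188, 0.2008, 0.1986]
tool_rot: [-0.0, 1.0, 0.0, -0.0]
contact_force: [0.2, 0.3, -0.0]
grip_width: 0.0683
gripper_force: 0.0
```

```bash
python3 - <<'E'
from rig import *
from h import *
c=capture("top");T=c["T"];X=cloud(c,T);s=observe();print(s["tool_pos"])
np.savez("top3.npz",**c);cv2.imwrite("pics/top3.png",cv2.resize(c["pixels"][90:280,160:420,::-1],None,fx=3,fy=3))
E
```

```text
[0.41212664 0.20132488 0.19724435]
```

View pics/top3.png

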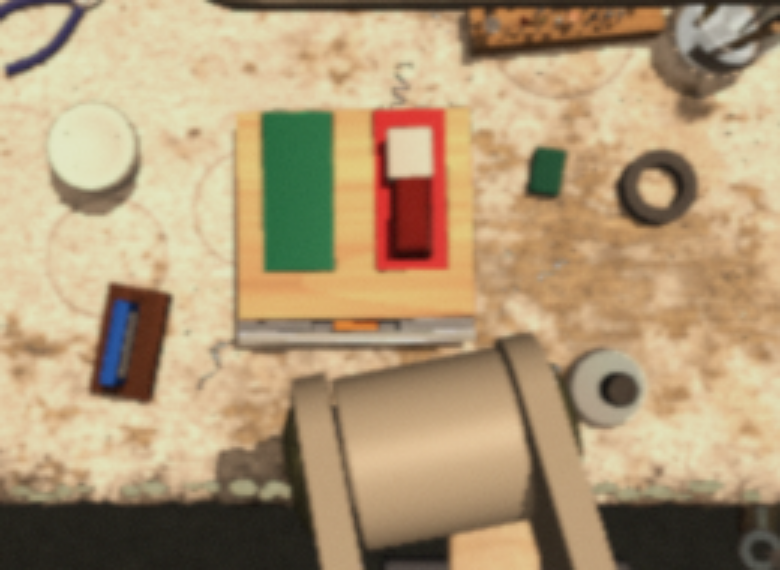

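The bar now lies on the red pad and the green pad is empty. Next I fetch the block.

>>> play_rows --deltas '[{"grip": 0.8,"slide": [-0.7,0,2.5],"spin": 0},{"grip": 0.8,"slide": [0,0,3.5],"spin": 0},{"grip": 0.8,"slide": [0,0,3.3],"spin": 0},{"grip": 0.8,"slide": [0,0,2.0],"spin": 0},{"grip": 0.8,"slide": [0,0,0.4],"spin": 0},{"grip": 0.8,"slide": [0,0,0],"spin": 0},{"grip": 0.2,"slide": [0,0,0],"spin": 0},{"grip": 0.2,"slide": [0,0,0],"spin": 0},{"grip": 0.2,"slide": [0,0,0],"spin": 0},{"grip": 0.2,"slide": [0,0,0],"spin": 0},{"grip": 0.2,"slide": [0,0,0],"spin": 0},{"grip": 0.2,"slide": [0,0,0],"spin": 0}]'

```text
time_s: 9.77
tool_pos: [0.4287, 0.201, 0.0836]
tool_rot: [-0.0, 1.0, 0.0, 0.002]
contact_force: [-1.1, -0.0, 7.3]
grip_width: 0.0354
gripper_force: 60.7
```

>>> play_rows --deltas '[{"grip": 0.2,"slide": [0,0,-2],"spin": 0},{"grip": 0.2,"slide": [0,0,-3.5],"spin": 0},{"grip": 0.2,"slide": [0,0,-3.5],"spin": 0},{"grip": 0.2,"slide": [-2.4,1.0,-2],"spin": 0},{"grip": 0.2,"slide": [-3.5,1.5,0],"spin": 0},{"grip": 0.2,"slide": [-3.5,1.5,0],"spin": 0},{"grip": 0.2,"slide": [-3.5,1.5,0],"spin": 0},{"grip": 0.2,"slide": [-3.0,1.4,0],"spin": 0},{"grip": 0.2,"slide": [-1.5,0.6,0],"spin": 0},{"grip": 0.2,"slide": [0,0,0],"spin": 0},{"grip": 0.2,"slide": [0,0,0],"spin": 0}]'

```text
time_s: 10.68
tool_pos: [0.6019, 0.2759, 0.1921]
tool_rot: [-0.0, 1.0, 0.0, 0.0]
contact_force: [-0.7, -0.2, 0.1]
grip_width: 0.0354
gripper_force: 60.1
```

Lower it to TCP z ≈ 0.123.

>>> play_rows --deltas '[{"grip": 0.2,"slide": [0,0,2.5],"spin": 0},{"grip": 0.2,"slide": [0,0,2.5],"spin": 0},{"grip": 0.2,"slide": [0,0,1.4],"spin": 0},{"grip": 0.2,"slide": [0,0,0.5],"spin": 0},{"grip": 0.2,"slide": [0,0,0],"spin": 0},{"grip": 0.2,"slide": [0,0,0],"spin": 0}]'

```text
time_s: 11.18
tool_pos: [0.6015, 0.2757, 0.1241]
tool_rot: [-0.0, 1.0, 0.0, 0.0]
contact_force: [-0.2, -0.2, -0.8]
grip_width: 0.0358
gripper_force: 60.1
```

>>> play_rows --deltas '[{"grip": 0.2,"slide": [0,0,0.1],"spin": 0},{"grip": 0.7,"slide": [0,0,0],"spin": 0},{"grip": 0.7,"slide": [0,0,0],"spin": 0},{"grip": 0.7,"slide": [0,0,0],"spin": 0},{"grip": 0.7,"slide": [0,0,0],"spin": 0},{"grip": 0.7,"slide": [0,0,-2.5],"spin": 0},{"grip": 0.7,"slide": [0,0,-3.5],"spin": 0},{"grip": 0.7,"slide": [0,0,-3.5],"spin": 0},{"grip": 0.7,"slide": [2.5,2.7,-1],"spin": 0},{"grip": 0.7,"slide": [2.7,2.9,0],"spin": 0},{"grip": 0.7,"slide": [2.7,2.9,0],"spin": 0},{"grip": 0.7,"slide": [2.7,2.9,0],"spin": 0}]'

```text
time_s: 12.18
tool_pos: [0.4946, 0.3907, 0.2273]
tool_rot: [0.0, 1.0, 0.0, 0.0]
contact_force: [-0.4, 0.8, 0.6]
grip_width: 0.0597
gripper_force: 0.0
```

>>> play_rows --deltas '[{"grip": 0.7,"slide": [2.0,2.4,0],"spin": 0},{"grip": 0.7,"slide": [0,0,0],"spin": 0.1},{"grip": 0.7,"slide": [0,0,0],"spin": 0.088},{"grip": 0.7,"slide": [0,0,0],"spin": 0},{"grip": 0.7,"slide": [0,0,0],"spin": 0}]'

```text
time_s: 12.6
tool_pos: [0.4759, 0.4138, 0.2269]
tool_rot: [0.092, 0.996, 0.0, 0.0]
contact_force: [0.2, -1.1, 0.0]
grip_width: 0.06
gripper_force: 0.0
```

```bash
cat > look.py <<'E'
from rig import *
from h import *
import sys
s=observe();print(s["tool_pos"],R.from_quat(s["tool_rot"]).as_matrix()[:2,1],s["joint_pos"][5])
c=capture("wrist");c["Tw"]=T=toolT(s)@c["mount"];np.savez(sys.argv[1]+".npz",**c)
cv2.imwrite(f"pics/{sys.argv[1]}.png",c["pixels"][:,:,::-1])
c=capture("top");np.savez("t_"+sys.argv[1]+".npz",**c)
E
python3 look.py w4; python3 - <<'E'
from h import *
c=dict(np.load("w4.npz"));X=cloud(c,c["Tw"]);z=X[...,2]
m=(z>.066)&(z<.095)&(abs(X[...,0]-.475)<.06)&(abs(X[...,1]-.413)<.04)
m2=cv2.morphologyEx(m.astype(np.uint8),cv2.MORPH_OPEN,np.ones((3,3)))>0
print(m2.sum(),rect(X[m2]),np.percentile(z[m2],[5,50,95]))
t=m2&(z>.078);print(rect(X[t]))
c=dict(np.load("t_w4.npz"));X=cloud(c,c["T"]);z=X[...,2]
for n,(cx,cy),lo,hi in(("bar",(.598,.186),.062,.08),("blk",(.598,.276),.055,.075)):
    m=(z>lo)&(z<hi)&(abs(X[...,0]-cx)<.07)&(abs(X[...,1]-cy)<.03);print(n,m.sum(),rect(X[m]),np.median(z[m]))
E
```

```text
[0.47591222 0.41376742 0.22692296] [0.18418409 0.98289176] -0.8553706170210909
1135 (array([475.8, 415.6,  65.4,  12.6]), -10.8) [0.07550483 0.08294925 0.08416358]
(array([475.8, 415.8,  65.4,  11.2]), -10.9)
bar 559 (array([594.3, 186.7,  98.9,  35. ]), -0.0) 0.06813704501034812
blk 329 (array([593.9, 274.6,  50.3,  33. ]), -0.3) 0.06297733243934789
```

View pics/w4.png

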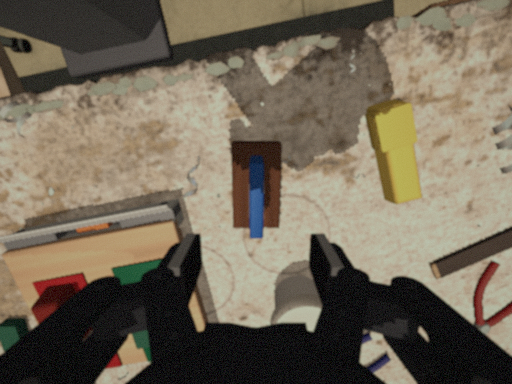

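>>> play_rows --deltas '[{"grip": 0.6,"slide": [0,0.17,2.5],"spin": 0},{"grip": 0.6,"slide": [0,0,3],"spin": 0},{"grip": 0.6,"slide": [0,0,3],"spin": 0},{"grip": 0.6,"slide": [0,0,2],"spin": 0},{"grip": 0.6,"slide": [0,0,0.5],"spin": 0},{"grip": 0.6,"slide": [0,0,0],"spin": 0},{"grip": 0.6,"slide": [0,0,0],"spin": 0}]'

```text
time_s: 13.28
tool_pos: [0.4768, 0.4156, 0.1182]
tool_rot: [0.094, 0.996, 0.001, 0.001]
contact_force: [0.1, 0.4, 0.9]
grip_width: 0.0507
gripper_force: 0.0
```

>>> play_rows --deltas '[{"grip": 0,"slide": [0,0,0],"spin": 0},{"grip": 0,"slide": [0,0,0],"spin": 0},{"grip": 0,"slide": [0,0,0],"spin": 0},{"grip": 0,"slide": [0,0,0],"spin": 0},{"grip": 0,"slide": [0,0,0],"spin": 0},{"grip": 0,"slide": [0,0,0],"spin": 0},{"grip": 0,"slide": [0,0,0],"spin": 0},{"grip": 0,"slide": [0,0,0],"spin": 0}]'

```text
time_s: 13.95
tool_pos: [0.4765, 0.4157, 0.1181]
tool_rot: [0.094, 0.996, 0.0, 0.001]
contact_force: [-1.2, -0.9, 6.4]
grip_width: 0.0111
gripper_force: 59.0
```

>>> play_rows --deltas '[{"grip": 0,"slide": [0,0,-2],"spin": 0},{"grip": 0,"slide": [0,0,-3],"spin": 0},{"grip": 0,"slide": [0,0,-3],"spin": 0},{"grip": 0,"slide": [0,0,-1],"spin": 0},{"grip": 0,"slide": [0,0,0],"spin": 0.115},{"grip": 0,"slide": [0,0,0],"spin": 0.115},{"grip": 0,"slide": [0,0,0],"spin": 0.115},{"grip": 0,"slide": [0,0,0],"spin": 0.115},{"grip": 0,"slide": [0,0,0],"spin": 0.115},{"grip": 0,"slide": [0,0,0],"spin": 0.115},{"grip": 0,"slide": [0,0,0],"spin": 0.115},{"grip": 0,"slide": [0,0,0],"spin": 0.115}]'

```text
time_s: 14.95
tool_pos: [0.476, 0.4154, 0.2062]
tool_rot: [0.528, 0.849, -0.0, -0.0]
contact_force: [0.3, -0.8, -0.9]
grip_width: 0.011
gripper_force: 58.3
```

>>> play_rows --deltas '[{"grip": 0,"slide": [0,0,0],"spin": 0.115},{"grip": 0,"slide": [0,0,0],"spin": 0.115},{"grip": 0,"slide": [0,0,0],"spin": 0.115},{"grip": 0,"slide": [0,0,0],"spin": 0.115},{"grip": 0,"slide": [-3.0,0.2,0],"spin": 0},{"grip": 0,"slide": [-3.3,0.3,0],"spin": 0},{"grip": 0,"slide": [-3.3,0.3,0],"spin": 0},{"grip": 0,"slide": [-3.3,0.3,0],"spin": 0},{"grip": 0,"slide": [-3.3,0.3,0],"spin": 0},{"grip": 0,"slide": [-2.3,0.1,0],"spin": 0},{"grip": 0,"slide": [0,0,0],"spin": 0},{"grip": 0,"slide": [0,0,0],"spin": 0}]'

```text
time_s: 15.95
tool_pos: [0.4918, 0.2297, 0.2066]
tool_rot: [0.707, 0.707, -0.0, -0.0]
contact_force: [0.3, 0.3, -0.9]
grip_width: 0.0109
gripper_force: 58.5
```

```bash
python3 look.py w5
```

```text
[0.49180972 0.22970744 0.20661524] [9.99999418e-01 9.40634324e-04] 0.21992836104297192
```

View pics/w5.png

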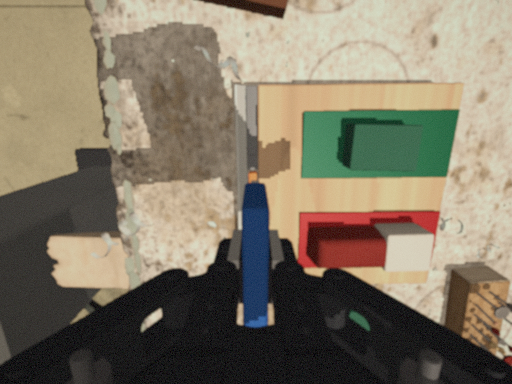

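The wrist view shows the held plate at (256,255) in line with the channel at (250,120), and both parts flat on their own pads. I now measure holder against slot in this one view.

```bash
python3 - <<'E'
from h import *
c=dict(np.load("w5.npz"));X=cloud(c,c["Tw"]);z=X[...,2]
m=(z>.150)&(z<.185)&(abs(X[...,0]-.492)<.02);m[:170]=0
m=cv2.morphologyEx(m.astype(np.uint8),cv2.MORPH_OPEN,np.ones((3,3)))>0
t=m&(z>np.percentile(z[m],50)-.005)
print("holder top",t.sum(),rect(X[t]),np.percentile(z[t],[5,50,95]),np.percentile(X[t][:,1],[1,99]))
for v in(195,210,225): 
    r=np.where(t[v])[0]; print(v,r.min(),r.max(),np.round(X[v,[r.min(),r.max()]]*1000,1).tolist())
for v in(95,110,125,140,155,168,180):
    zz=z[v];g=[(u,round(X[v,u,0]*1000,1),int(zz[u]*1000)) for u in range(232,270)if zz[u]<.045]
    lo=[q for q in g if 5<q[2]<31.5 and q[1]>483]
    print(v,round(X[v,245,1],3),"slot",lo[0] if lo else 0,lo[-1] if lo else 0)
# strip ends / slot end y
print([(v,int(X[v,251,1]*1000),int(z[v,251]*1000)) for v in range(120,185,3)])
E
```

```text
holder top 4860 (array([495.1, 235.5,  58.9,  36.3]), -68.9) [0.16981587 0.17172551 0.18261924] [0.20711216 0.26446283]Traceback (most recent call last):
  File "<stdin>", line 8, in <module>
    return umr_minimum(a, axis, None, out, keepdims, initial, where)
ValueError: zero-size array to reduction operation minimum which has no identity
```

```bash
python3 - <<'E'
from h import *
c=dict(np.load("w5.npz"));X=cloud(c,c["Tw"]);z=X[...,2]
hsv=cv2.cvtColor(c["pixels"],cv2.COLOR_RGB2HSV).astype(int);H,S,V=hsv[...,0],hsv[...,1],hsv[...,2]
b=blob((H>100)&(H<130)&(S>120),(230,175,285,335))
for v in(188,200,215,230,250,270,290,310,322):
    r=np.where(b[v])[0]
    if len(r):print(v,r.min(),r.max(),np.round(X[v,[r.min()+1,r.max()-1]]*1000,1).tolist())
for v in(95,110,125,140,155,168,178):
    zz=z[v];lo=[(u,round(float(X[v,u,0])*1000,1),int(zz[u]*1000)) for u in range(236,266)if .005<zz[u]<.0315 and X[v,u,0]>.483]
    print(v,round(X[v,245,1],3),"slot",lo[0] if lo else 0,lo[-1] if lo else 0)
print([(v,int(X[v,251,1]*1000),int(z[v,251]*1000)) for v in range(120,185,3)])
E
```

```text
188 246 263 [[488.5, 264.4, 138.6], [496.3, 264.5, 139.3]]
200 244 265 [[488.1, 264.3, 159.3], [496.6, 265.1, 161.6]]
215 243 267 [[488.1, 261.3, 170.4], [497.2, 261.6, 171.1]]
230 243 267 [[488.1, 255.1, 171.8], [497.3, 254.7, 170.8]]
250 241 269 [[487.0, 244.6, 169.4], [498.3, 245.2, 170.6]]
270 243 268 [[487.8, 235.8, 171.3], [498.0, 235.3, 170.4]]
290 243 267 [[487.7, 226.2, 172.1], [497.7, 225.0, 170.5]]
310 245 266 [[488.5, 214.1, 170.3], [497.3, 214.4, 170.7]]
322 245 266 [[488.5, 208.6, 171.7], [497.4, 208.1, 171.2]]
95 0.317 slot (245, 484.2, 31) (257, 494.4, 29)
110 0.305 slot (246, 484.9, 28) (257, 494.4, 28)
125 0.292 slot (247, 485.7, 29) (257, 494.4, 29)
140 0.28 slot (246, 484.7, 30) (257, 494.5, 29)
155 0.267 slot (247, 485.3, 25) (257, 494.6, 12)
168 0.255 slot (247, 485.4, 30) (257, 494.7, 11)
178 0.246 slot (248, 485.6, 6) (258, 495.6, 20)
[(120, 296, 26), (123, 293, 28), (126, 291, 29), (129, 288, 29), (132, 286, 29), (135, 283, 27), (138, 280, 29), (141, 278, 28), (144, 275, 30), (147, 272, 28), (150, 270, 27), (153, 267, 29), (156, 262, 12), (159, 259, 11), (162, 256, 12), (165, 253, 11), (168, 250, 11), (171, 247, 12), (174, 246, 20), (177, 243, 21), (180, 240, 21), (183, 264, 128)]
```

>>> play_rows --deltas '[{"grip": 0,"slide": [-0.05,-0.1,2],"spin": 0},{"grip": 0,"slide": [0,0,2],"spin": 0},{"grip": 0,"slide": [0,0,1],"spin": 0},{"grip": 0,"slide": [0,0,0],"spin": 0},{"grip": 0,"slide": [0,0,0.5],"spin": 0},{"grip": 0,"slide": [0,0,0.5],"spin": 0},{"grip": 0,"slide": [0,0,0.5],"spin": 0},{"grip": 0,"slide": [0,0,0],"spin": 0},{"grip": 0,"slide": [0,0,0],"spin": 0}]'

```text
time_s: 16.8
tool_pos: [0.4908, 0.23, 0.142]
tool_rot: [0.706, 0.708, 0.0, 0.0]
contact_force: [0.5, 0.1, -0.4]
grip_width: 0.0109
gripper_force: 58.5
```

>>> play_rows --deltas '[{"grip": 0,"slide": [0,0,0.3],"spin": 0},{"grip": 0,"slide": [0,0,0.3],"spin": 0},{"grip": 0,"slide": [0,0,0.3],"spin": 0},{"grip": 0,"slide": [0,0,0],"spin": 0},{"grip": 0,"slide": [0,0,0],"spin": 0}]'

```text
time_s: 17.22
tool_pos: [0.4907, 0.23, 0.1327]
tool_rot: [0.706, 0.708, -0.0, -0.0]
contact_force: [-0.6, -0.9, -1.0]
grip_width: 0.0116
gripper_force: 58.5
```

>>> play_rows --deltas '[{"grip": 0,"slide": [0,0,0.3],"spin": 0},{"grip": 0,"slide": [0,0,0.2],"spin": 0},{"grip": 0,"slide": [0,0,0],"spin": 0},{"grip": 0,"slide": [0,0,0],"spin": 0}]'

```text
time_s: 17.55
tool_pos: [0.491, 0.2301, 0.1282]
tool_rot: [0.706, 0.708, 0.0, 0.0]
contact_force: [-0.5, 0.1, 5.7]
grip_width: 0.011
gripper_force: 59.2
```

>>> play_rows --deltas '[{"grip": 0,"slide": [0,0,0.2],"spin": 0},{"grip": 0,"slide": [0,0,0.2],"spin": 0},{"grip": 0,"slide": [0,0,0],"spin": 0},{"grip": 0,"slide": [0,0,0],"spin": 0}]'

```text
time_s: 17.88
tool_pos: [0.491, 0.2301, 0.1244]
tool_rot: [0.706, 0.708, 0.0, 0.0]
contact_force: [-1.4, -0.9, 6.1]
grip_width: 0.0113
gripper_force: 59.5
```

>>> play_rows --deltas '[{"grip": 0,"slide": [0,0,0.1],"spin": 0},{"grip": 0,"slide": [0,0,0],"spin": 0},{"grip": 0,"slide": [0,0,0],"spin": 0},{"grip": 0,"slide": [0,0,0],"spin": 0}]'

```text
time_s: 18.22
tool_pos: [0.491, 0.2301, 0.1235]
tool_rot: [0.706, 0.708, 0.0, 0.0]
contact_force: [-2.3, -0.8, 7.3]
grip_width: 0.0115
gripper_force: 59.6
```

>>> play_rows --deltas '[{"grip": 0,"slide": [0,0,0.1],"spin": 0},{"grip": 0,"slide": [0,0,0],"spin": 0},{"grip": 0,"slide": [0,0,0],"spin": 0},{"grip": 0,"slide": [0,0,0],"spin": 0}]'

```text
time_s: 18.55
tool_pos: [0.491, 0.2301, 0.123]
tool_rot: [0.706, 0.708, 0.0, 0.0]
contact_force: [-2.8, -0.7, 12.6]
grip_width: 0.0112
gripper_force: 60.3
```

>>> play_rows --deltas '[{"grip": 0,"slide": [0,0,0.1],"spin": 0},{"grip": 0,"slide": [0,0,0],"spin": 0},{"grip": 0,"slide": [0,0,0],"spin": 0},{"grip": 0,"slide": [0,0,0],"spin": 0}]'

```text
time_s: 18.88
tool_pos: [0.4911, 0.2301, 0.1228]
tool_rot: [0.706, 0.708, 0.001, 0.0]
contact_force: [-5.8, -1.5, 20.7]
grip_width: 0.0112
gripper_force: 61.4
```

```bash
python3 look.py w6; python3 - <<'E'
from h import *
c=dict(np.load("w6.npz"));X=cloud(c,c["Tw"])
for v in(215,230,250,290):print(np.round(X[v,[244,255,266]]*1000,1).tolist())
c=dict(np.load("w5.npz"));X=cloud(c,c["Tw"]);z=X[...,2]
for n,(cx,cy),lo,hi in(("bar",(.598,.186),.062,.08),("blk",(.598,.276),.055,.075)):
    m=(z>lo)&(z<hi)&(abs(X[...,0]-cx)<.07)&(abs(X[...,1]-cy)<.03);print(n,m.sum(),rect(X[m]),np.median(z[m]))
E
```

```text
[0.49109486 0.23011507 0.12281308] [0.99999373 0.00318906] 0.21906643285604163
[[487.4, 261.8, 87.0], [491.9, 262.4, 88.4], [496.5, 262.4, 88.3]]
[[487.3, 255.3, 87.4], [492.0, 255.5, 87.9], [496.5, 255.8, 88.5]]
[[487.3, 246.2, 87.9], [492.0, 246.3, 88.1], [496.7, 246.0, 87.4]]
[[487.1, 226.0, 87.5], [492.0, 226.1, 87.6], [497.0, 226.1, 87.6]]
bar 3985 (array([594.1, 187.8,  98.3,  35.3]), 1.2) 0.06912048512394281
blk 3263 (array([593.9, 276.2,  53. ,  35.8]), -0.9) 0.06388734113954034
```

The plate top is at 87–88 mm (87 when home), the press is about 20 N, and both parts lie on their own pads. I hand it in.

```bash
python3 -c "
from rig import *
print(sign_off())"
```

```text
the job is handed in; nothing more can be done
None
```

I swapped the red bar and green block onto their own pads and let go of them. The label holder is pressed fully home in the slot and still held there at about 20 N. I have handed the job in, but the sign-off returned no verdict.

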